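Fetch the forming block from behind the polish jars

ROBOT

A 6-joint arm with a two-finger parallel gripper is mounted at the origin on the work surface. World frame = base frame: x ahead of the robot, y to its left, z up, the work surface at z = 0. Lengths are in m, angles in rad, forces in N, time in s.
With the tool pointing down it reaches from about 0.325 to 1 m from the base axis. Payload 5.1 kg.
Tool frame: the origin (TCP) lies at the very end of the fingers, on their centre line; the grasp point (between the pads) lies 19 mm behind it (ctrl.tcp_to_grasp is the x of the grasp point in the tool frame, in m); x points along the fingers, z is the direction in which the jaws open and shut, and the axes are right-handed (so a half turn about x gives the same grasp; the last joint's range is limited). The gripper opens to 85 mm and grips with 20 to 120 N. Pads are 22 mm wide; open, the fingers measure 114 mm over their backs; the gripper's body (76 mm by 85 mm) begins 54 mm behind the grasp point. The pads swing forward as they close: fully open they stand 13 mm farther back than shut.
Start: joints at [1.111, 0.124, 1.65, -0, 1.367, -0.083], TCP at [0.239, 0.604, 0.231] pointing down, gripper open.
Joint ranges: [-2.61, 2.61], [-1.02, 2.33], [0.03, 2.71], [-1.35, 4.49], [0.32, 2.68], [-2.91, 2.91]. Speed limits (rad/s): [2.57, 2.57, 3.14, 3.14, 3.14, 3.14].

INTERFACE

Orientations are given as a unit quaternion [w, x, y, z].
In Python, from cell import telemetry, eyes, workorder, models, ctrl gives the robot as it stands. The module is installed in compiled form; this text tells all that it offers.
- The arm moves only by the tool step_arm, never from a script. Its argument "motion" is a list of rows, each a list of 5 numbers: the finger opening in mm, from 0 to 85.4, then the shift along the tool's x, y, z in mm, then the turn about the tool's x in rad. In form: [[gripper, x, y, z, turn], ...]. A call has 1 to 12 rows; each row is the pose to reach, as a shift and turn from the pose commanded when the call began, along the tool's axes at that moment; what a row does not reach only later rows make up. A row lasts 1/10 s, in which the tool goes at most 50 mm and 8.59 degrees, less where a joint would pass 70% of its speed; a pose out of reach is approached as far as the arm can. A call with a gripper value outside its range is refused whole. The fingers move at their own pace and stop on an object; "squeeze" is the grip in N (left out, the last holds). Time passes only in rows, so rows that repeat a pose let the fingers close. It gives the time, the measured TCP pose, the force and the opening at its end, in the units of the state.
- telemetry.state(): the state, without advancing time (a new reading comes with each control period).
- eyes.camera(name): name is "scene" or "top"; returns a dict with "image" (384x512x3 uint8, red, green, blue), "range_z" (384x512 float32, m along the optical axis (not along the pixel's ray), 0 where there is no reading), "mtx" (3x3 intrinsics, pixels), "eye" and "attitude" of the camera in the world. Camera axes: x right, y down, z forward; pixel columns grow to the right and rows downward; lengths in m; the calibration is good to about 2 mm. A picture is of the moment at which its call begins.
- workorder.job_done(): hands the job in, once; it reports no verdict.
Trained networks look in a picture, given as the dict that the camera call returned (one of the last four; its "shot" number tells which), for a name from the list of things; names that differ only in an ending like _2 or _b are one class to them, and where a whole thing is asked for, a point or a joint stands for the part that bears it (a point fixed in the world has none). Each returns a list of dicts, best first, with "confidence" (0 to 1); they miss things now and then, are a little off and sometimes report something else, mostly with a low value. They report only what shows in the picture. A call takes as long as a camera call. They do not tell look-alikes from the thing itself.
- models.masks_of(picture, query): "mask" (384x512 bool, what is visible of it) and "rect" ([left, top, width, height] in pixels, round what is visible of it).
The state is a dict: "clock": time; "qpos": joint angles; "qd": joint speeds; "tau": joint torques, N m; "eef_pos": TCP position; "tcp_rot": TCP orientation; "wrist_force": force on the tool from outside, world axes, zero at the start; "wrist_torque": the same for the moment, N m; "gripper_width": opening from 0.0 (shut) to 1.0 (fully open).
Only numpy, scipy, OpenCV 4.12 (cv2) and the standard library are available. Lean on these libraries where they do the work, as an engineer would, in place of code of your own. Each camera call takes 0.05 s, during which the arm holds its last target. There are 200 camera calls.

TASK

Move both jars out of the rack and stand them on the green cutting mat, then fetch the wooden forming block from behind them and lay it, hollows up, centred on the round cork pad. Then put each jar back upright in the rack at the very place where it stood at the start, leaving the block on the pad. Don't knock any jar over and leave the bowl, the hammer and the yellow canister alone.

Things in the scene. Friction and masses are not known exactly. Their poses are not given: they have to be found in the camera images.
- rack: Low white bench rack, fixed, open at the front and top: floor 170 mm deep (x) by 200 mm wide (y), 8 mm thick; side walls 8 mm thick, 40 mm high; back wall at +x, 8 mm thick, 60 mm high (heights from the table). Origin: centre of the underside, on the table; +x points to the back wall, z up. Yaw within 0.3 rad of the world's.
- jar_red: White plastic jar, red cap and red band at the foot; loose, 0.22 kg. 50 mm diameter up to 85 mm, cap 44 mm up to 105 mm. Origin: centre of underside; z its axis. Starts on the rack's floor at rack x = -52, y = +33 or -33 mm (either jar on either side), 16 mm from the other jar, 7 mm in front of the block. Grip it along rack x, 65 mm above its underside: fingertips clear the block.
- jar_blue: White plastic jar, blue cap and blue band at the foot; loose, 0.22 kg. 50 mm diameter up to 85 mm, cap 44 mm up to 105 mm. Origin: centre of underside; z its axis. Starts on the rack's floor at rack x = -52, y = +33 or -33 mm (either jar on either side), 16 mm from the other jar, 7 mm in front of the block. Grip it along rack x, 65 mm above its underside: fingertips clear the block.
- block: Wooden forming block, three round hollows (dark discs) on top; loose, 0.12 kg: 46 mm (x) by 96 mm (y) by 34 mm high. Origin: centre of underside; z up. Starts on the rack's floor behind the jars, about rack x = +3, y = 0 mm, parallel to the rack within 0.04 rad. Grip it across the 46 mm (its x) once the jars are away; 50 mm are free behind it.
- mat: Green cutting mat with pale grid lines, fixed, 200 mm (x) by 130 mm (y), 4 mm thick. Origin: centre of the underside, on the table; z up. The side area for both jars: they fit side by side at x = +48 and -48 mm on its long axis. It lies left or right of the rack.
- pad: Round cork pad, fixed, 130 mm in diameter, 6 mm thick. Origin: centre of the underside, on the table. It lies on the other side from the mat.
- bowl: Bystander: loose white ceramic bowl, 90 mm across, 40 mm high, far left. Origin: centre of the underside.
- hammer: Bystander: loose hammer lying on the table, 220 mm long, far right. Origin: on the table under the tool; handle towards its -x.
- canister: Bystander: loose yellow canister with a black cap, 66 mm in diameter, 170 mm high, far right. Origin: centre of the underside.
Things that resemble listed ones, but are neither listed nor needed, are in the scene too. What is shaped like the jar_blue but orange, purple or turquoise is not meant.

How it is judged:
On the way, in this order (a step that is already met when the one before it is completed fails the run):
1. both jars stand released and upright on the cutting mat, the block still in its place in the rack (within 25 mm) (x of jar_red in the frame of mat between -0.1 and 0.1 m and y of jar_red in the frame of mat between -0.065 and 0.065 m and z of jar_red in the frame of mat between 0 and 0.009 m and angle between each of jar_red, jar_blue's own z axis and vertical below 0.15 rad and linear speed of each of jar_red, jar_blue below 0.03 m/s and contact force between the fingers and jar_red below 0.3 N and x of jar_blue in the frame of mat between -0.1 and 0.1 m and y of jar_blue in the frame of mat between -0.065 and 0.065 m and z of jar_blue in the frame of mat between 0 and 0.009 m and contact force between the fingers and jar_blue below 0.3 N and distance of block from where it was at the start of the episode below 0.025 m), for 0.2 s.
2. the block lies released on the cork pad, centred within 15 mm, both jars still standing on the mat (horizontal distance between block and pad below 0.015 m and z of block in the frame of pad between 0.002 and 0.01 m and angle between each of block, jar_red, jar_blue's own z axis and vertical below 0.15 rad and linear speed of each of block, jar_red, jar_blue below 0.03 m/s and contact force between the fingers and block below 0.3 N and x of jar_red in the frame of mat between -0.1 and 0.1 m and y of jar_red in the frame of mat between -0.065 and 0.065 m and z of jar_red in the frame of mat between 0 and 0.009 m and contact force between the fingers and jar_red below 0.3 N and x of jar_blue in the frame of mat between -0.1 and 0.1 m and y of jar_blue in the frame of mat between -0.065 and 0.065 m and z of jar_blue in the frame of mat between 0 and 0.009 m and contact force between the fingers and jar_blue below 0.3 N), for 0.2 s.
At the end, for the whole second after the job is handed in: Each jar stands upright and at rest within 12 mm of where it stood at the start, and the block lies flat, hollows up, on the cork pad with its centre within 15 mm of the pad's centre; all released (distance of each of jar_red, jar_blue from where it was at the start of the episode below 0.012 m and angle between each of jar_red, jar_blue, block's own z axis and vertical below 0.15 rad and linear speed of each of jar_red, jar_blue, block below 0.03 m/s and contact force between the fingers and jar_red below 0.3 N and contact force between the fingers and jar_blue below 0.3 N and horizontal distance between block and pad below 0.015 m and z of block in the frame of pad between 0.002 and 0.01 m and contact force between the fingers and block below 0.3 N); the robot touches nothing.
It fails at once if a jar is tipped over (tilted more than 0.6 rad) (angle between any of jar_red, jar_blue's own z axis and vertical above 0.6 rad).
It fails at once if a bystander is moved more than 20 mm (distance of any of bowl, hammer, canister from where it was at the start of the episode above 0.02 m).
It also fails if it takes over 120 s, if anything falls off the work surface, if the arm or the gripper's body presses on something with over 40 N, if the wrist force passes 120 N, or if a joint passes its speed limit or range.

## Working session

There is one attempt and no reset: what is moved stays moved. The work goes in short steps, Python scripts to look and compute and a tool call to move; the robot and the scene stay as the last step left them, time stands still between calls to the robot, and variables do not carry over. Pictures are saved under pics/ and viewed, about 12 in all and at most 16, crops included, and the job is handed in when it is done.

Besides the shell and the picture viewer there is one more tool, called after ">>>" as name([rows], argument=value, ...), one row to a line, values as JSON. step_arm: Moves the arm, as the interface text tells. Its arguments: {"type":"object","properties":{"motion":{"type":"array","items":{"type":"array","items":{"type":"number"}}},"squeeze":{"type":"number"}},"required":["motion"]}

```bash
mkdir -p pics
cat > h.py <<'E'
import numpy as np, cv2
from scipy.spatial.transform import Rotation as R
from cell import telemetry, eyes, workorder, models, ctrl
def rot(q):
    q=np.array(q,float)
    return q if q.shape==(3,3) else R.from_quat(q[[1,2,3,0]]).as_matrix()
def cloud(p):
    K=np.array(p["mtx"]);z=p["range_z"];v,u=np.indices(z.shape)
    c=np.stack([(u-K[0,2])/K[0,0]*z,(v-K[1,2])/K[1,1]*z,z],-1)
    w=c@rot(p["attitude"]).T+np.array(p["eye"]); w[z==0]=np.nan
    return w
def save(p,n,box=None,s=1.5):
    im=p["image"]
    if box: l,t,w,h=box; im=im[t:t+h,l:l+w]
    cv2.imwrite("pics/"+n,cv2.resize(im[...,::-1],None,fx=s,fy=s,interpolation=cv2.INTER_CUBIC))
E
python3 - <<'E'
from h import *
s=telemetry.state();print(s, ctrl.tcp_to_grasp)
print(rot(s["tcp_rot"]).round(3))
for n in("scene","top"):
    p=eyes.camera(n);save(p,n+"1.png");w=cloud(p)
    print(n,p["eye"],p["attitude"])
    for o in "rack jar_red jar_blue block mat pad bowl hammer canister".split():
        for d in models.masks_of(p,o)[:4]:
            q=w[d["mask"]];q=q[~np.isnan(q[:,0])]
            print(o,round(d["confidence"],2),d["rect"],np.median(q,0).round(3),q[:,2].max().round(3))
E
```

```text
{'clock': 0.0, 'qpos': array([ 1.11139148e+00,  1.24487715e-01,  1.65170406e+00,  3.70209314e-05,
        1.36751421e+00, -8.25806856e-02]), 'qd': array([ 0.00166457,  0.00082912,  0.00021912,  0.00183943, -0.00044764,
        0.00110781]), 'tau': array([ 1.08621682e-04, -4.23633778e+01, -3.65445185e+01, -1.63344412e-04,
        7.31726177e-03,  3.99784270e-06]), 'eef_pos': array([0.23890694, 0.603828  , 0.23004652]), 'tcp_rot': array([ 0.58414548, -0.39785583,  0.58545906,  0.3971429 ]), 'wrist_force': array([0.36862714, 0.61865161, 0.26375462]), 'wrist_torque': array([ 0.02122558, -0.02966773,  0.00130793]), 'gripper_width': 0.9984459138635323} -0.0187
[[-0.001 -0.93   0.368]
 [-0.002  0.368  0.93 ]
 [-1.     0.    -0.002]]
scene [ 1.45968584 -0.46767857  1.00031533] [-0.32948315  0.7752573   0.49723223 -0.20779097]
rack 0.63 [246.7, 171.7, 85.2, 63.9] [ 0.658 -0.007  0.02 ] 0.064
jar_red 0.62 [281.3, 158.7, 22.6, 32.7] [0.569 0.045 0.081] 0.117
jar_red 0.26 [309.3, 130.3, 69.7, 41.9] [0.466 0.297 0.003] 0.011
jar_blue 0.97 [245.6, 146.7, 12.8, 34.3] [ 0.456 -0.03   0.066] 0.108
ja
[... 1045 characters left out ...]
, 18.0, 15.6] [0.409 0.076 0.101] 0.108
jar_blue 0.55 [263.5, 227.5, 16.4, 19.7] [ 0.407 -0.099  0.101] 0.109
jar_blue 0.48 [237.6, 215.5, 20.2, 21.4] [ 0.437 -0.026  0.102] 0.107
block 0.72 [215.5, 167.3, 34.4, 12.9] [0.6   0.014 0.039] 0.046
block 0.46 [371.8, 148.4, 35.0, 24.3] [ 0.623 -0.442  0.109] 0.172
mat 0.96 [120.7, 189.4, 54.8, 69.1] [0.454 0.297 0.002] 0.01
pad 0.93 [302.2, 180.1, 44.5, 42.7] [ 0.514 -0.274  0.003] 0.01
bowl 0.73 [122.9, 118.1, 29.5, 34.3] [0.73  0.329 0.016] 0.044
hammer 0.97 [288.3, 105.4, 60.2, 52.5] [ 0.724 -0.244  0.021] 0.029
hammer 0.41 [123.0, 120.9, 29.8, 28.1] [0.732 0.329 0.016] 0.044
canister 0.52 [304.3, 181.2, 44.0, 41.7] [ 0.512 -0.274  0.003] 0.01
```

Run:
```python
from h import *
p=eyes.camera("top");save(p,"top2.png",(100,90,320,180),2.5)
p=eyes.camera("scene");save(p,"scene2.png",(200,110,190,150),4)
```

```text
(no output)
```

View pics/top2.png

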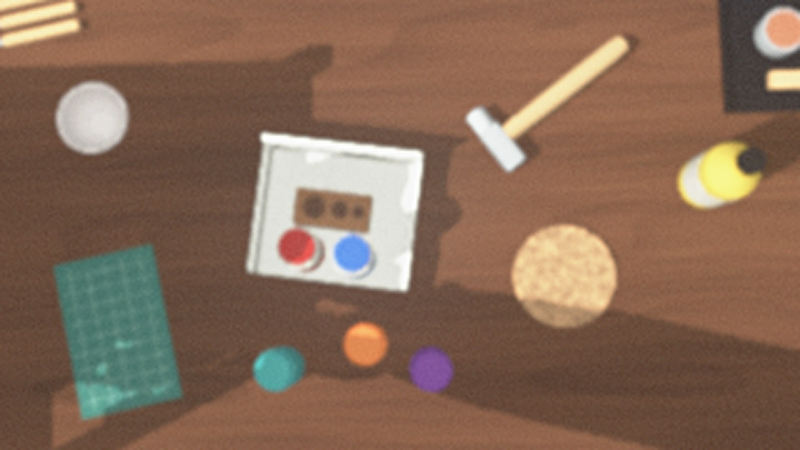

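View pics/scene2.png

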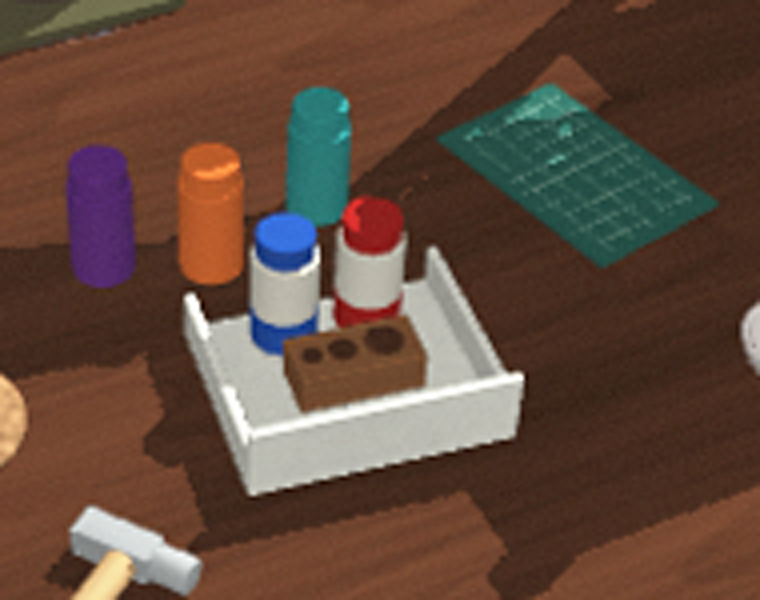

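The crops show the red-capped jar at top-image crop (298,247) and the blue-capped one at (352,253). Both are white-bodied and stand inside the rack in front of the block. The orange (365,344), turquoise (278,370) and purple (431,370) look-alikes stand on the table in front of the rack and are not meant. The mat is on the left, the pad on the right.

Next I'll take precise measurements.

```bash
cat >> h.py <<'E'
def goto(xyz,ang):
    "tool-frame shift (mm) and turn to bring TCP to xyz with jaw axis at world angle ang (mod pi)"
    s=telemetry.state();M=rot(s["tcp_rot"]);d=M.T@(np.array(xyz)-s["eef_pos"])*1000
    a=np.arctan2(M[1,2],M[0,2]);t=-((ang-a+np.pi/2)%np.pi-np.pi/2)
    print("tcp",s["eef_pos"].round(4),"jaw",a.round(3),"shift",d.round(1),"turn",t.round(3),"F",s["wrist_force"].round(1),"w",round(s["gripper_width"]*85.4,1),"t",round(s["clock"],2),"q",s["qpos"].round(2))
def ext(q):
    r=cv2.minAreaRect(q[:,:2].astype(np.float32)*1000);return np.round(r[0],1),np.round(r[1],1),round(r[2],1)
def pts(w,m,lo,hi):
    q=w[m];return q[(q[:,2]>lo)&(q[:,2]<hi)]
E
python3 - <<'E'
from h import *
for n in("top","scene"):
    p=eyes.camera(n);w=cloud(p);hsv=cv2.cvtColor(p["image"],cv2.COLOR_RGB2HSV)
    H,S,V=[hsv[...,i].astype(int) for i in range(3)]
    x,y,z=np.moveaxis(w,-1,0)
    reg=(x>.48)&(x<.72)&(y>-.13)&(y<.14)
    for c,m in(("red",((H<8)|(H>172))&(S>140)),("blue",(H>100)&(H<125)&(S>110))):
        q=pts(w,m&reg,.1,.13);zt=np.median(q[:,2]);q=q[q[:,2]>.107]
        print(n,c,len(q),zt.round(4),"rect",*ext(q),"mean",q.mean(0).round(4))
    q=pts(w,reg&(S>60)&(H<25)&(H>3),.033,.048);print(n,"block",len(q),*ext(q),q.mean(0).round(4))
    q=pts(w,reg&(S<60),.003,.075);print(n,"rack",len(q),*ext(q))
    q=pts(w,reg&(S<60)&(x>.6),.05,.07);print(n,"rackback",len(q),*ext(q), q.mean(0).round(4))
    q=pts(w,(H>60)&(H<100)&(S>60)&(y>.18)&(y<.42)&(x<.6)&(x>.3),-.01,.02);print(n,"mat",len(q),*ext(q),q.mean(0).round(4))
    for d in models.masks_of(p,"mat")[:1]: print(ext(pts(w,d["mask"],-.01,.02)))
    d=models.masks_of(p,"pad")
    d=[k for k in d if abs(np.nanmedian(y[k["mask"]])+.275)<.03][0]
    q=pts(w,d["mask"],-.005,.02);print(n,"pad",*ext(q),q.mean(0).round(4))
E
```

```text
top red 114 0.1106 rect [550.3  51.1] [32.3 32.8] 1.3 mean [0.5507 0.0514 0.1107]
top blue 127 0.1109 rect [541.5 -12.7] [35.2 34.8] 44.4 mean [ 0.5418 -0.012   0.1109]
top block 410 [601.4  15.7] [92. 44.] 81.9 [0.6011 0.0157 0.0398]
top rack 2479 [595.9  16. ] [208.4 172.8] 81.9
top rackback 186 [676.8   0.9] [196.3   8.6] 81.8 [6.763e-01 4.000e-04 5.660e-02]
top mat 2441 [456.4 297.2] [196.7 129.7] 11.4 [0.4556 0.297  0.0021]
(array([455.4, 298.1]), array([199.3, 131.6]), 11.9)
top pad [ 514.4 -274.1] [127.7 127.1] 89.0 [ 0.5128 -0.2739  0.0035]
scene red 134 0.1118 rect [553.7  53.8] [43.2 43.6] 36.6 mean [0.5564 0.0521 0.1119]
scene blue 135 0.1115 rect [545.8 -11.7] [41.6 44.1] 14.3 mean [ 0.5465 -0.013   0.1119]
scene block 436 [589.8  19.8] [101.1  86.6] 83.6 [0.6081 0.0148 0.0408]
scene rack 2449 [604.8  25.7] [227.9 177.1] 81.6
scene rackback 288 [680.9   1.4] [199.3  14.5] 82.8 [ 0.6822 -0.0011  0.0571]
scene mat 1542 [457.3 297.1] [210.5 136.2] 11.8 [0.463  0.2963 0.0033]
(array([456.7, 296.7]), array([212.1, 140.6]), 13.1)
scene pad [ 518.4 -273.4] [133.6 128. ] 2.3 [ 0.5211 -0.2749  0.0052]
```

```bash
python3 -c "
from h import *
goto((.552,.053,.2),-.141)"
```

```text
tcp [0.2392 0.6044 0.2313] jaw 1.194 shift [  31.3 -493.7 -397.6] turn 1.335 F [ 0.1 -0.4  0.5] w 85.3 t 1.4 q [ 1.11  0.12  1.65 -0.    1.37 -0.08]
```

>>> step_arm([
  [70,0,-494,-398,1.335],
  [70,0,-494,-398,1.335],
  [70,0,-494,-398,1.335],
  [70,0,-494,-398,1.335],
  [70,0,-494,-398,1.335],
  [70,0,-494,-398,1.335],
  [70,0,-494,-398,1.335],
  [70,0,-494,-398,1.335],
  [70,0,-494,-398,1.335],
  [70,0,-494,-398,1.335],
  [70,0,-494,-398,1.335],
  [70,0,-494,-398,1.335],
], squeeze=30)

```text
clock: 2.6
eef_pos: [0.5359, 0.0804, 0.2317]
tcp_rot: [0.706, 0.05, 0.705, -0.05]
wrist_force: [0.4, 0.5, -0.1]
gripper_width: 0.821
```

>>> step_arm([
  [70,0,0,0,0],
  [70,0,0,0,0],
])

```text
clock: 2.8
eef_pos: [0.5354, 0.0814, 0.2312]
tcp_rot: [0.705, 0.051, 0.705, -0.051]
wrist_force: [-0.7, -0.2, 0.4]
gripper_width: 0.821
```

```bash
python3 -c "
from h import *
goto((.552,.053,.054),-.141)"
```

```text
tcp [0.5354 0.0814 0.2312] jaw -0.144 shift [177.2 -25.8  20.6] turn -0.003 F [-0.7 -0.2  0.4] w 70.1 t 2.8 q [ 0.05 -0.12  1.89  0.    1.37  0.2 ]
```

>>> step_arm([
  [70,0,-26,20.5,0],
  [70,0,-26,20.5,0],
  [70,45,-26,20.5,0],
  [70,90,-26,20.5,0],
  [70,120,-26,20.5,0],
  [70,145,-26,20.5,0],
  [70,165,-26,20.5,0],
  [70,177,-26,20.5,0],
  [70,177,-26,20.5,0],
  [70,177,-26,20.5,0],
])

```text
clock: 3.8
eef_pos: [0.5521, 0.0546, 0.0551]
tcp_rot: [0.706, 0.05, 0.705, -0.049]
wrist_force: [-0.4, -0.1, -0.6]
gripper_width: 0.815
```

Run:
```python
from h import *
goto((.552,.053,.054),-.141)
p=eyes.camera("scene");save(p,"s3.png",(230,100,130,130),4.5)
```

```text
tcp [0.5521 0.0546 0.0551] jaw -0.14 shift [ 1.1 -1.5  0.1] turn 0.001 F [-0.4 -0.1 -0.6] w 69.6 t 3.8 q [0.   0.09 2.   0.   1.05 0.14]
```

View pics/s3.png

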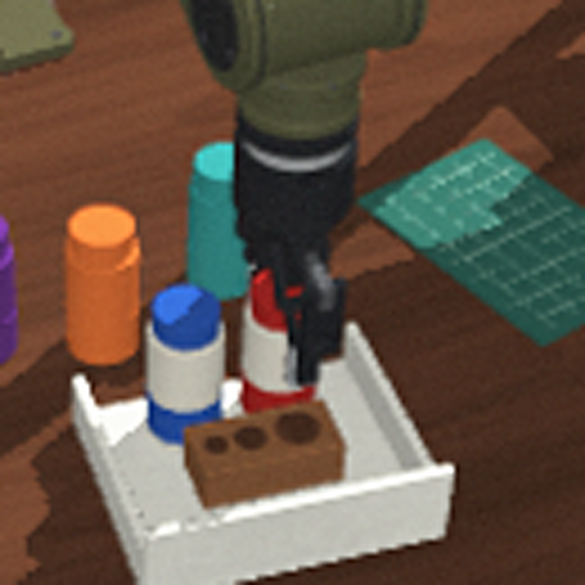

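The red jar lies between the fingers: the near finger is at (310,340) and the jar at (278,340), which is the expected parallax. Closing.

>>> step_arm([
  [60,0,0,0,0],
  [52,0,0,0,0],
  [45,0,0,0,0],
  [42,0,0,0,0],
  [42,0,0,0,0],
  [42,0,0,0,0],
  [42,0,0,0,0],
  [42,0,0,0,0],
], squeeze=30)

```text
clock: 4.65
eef_pos: [0.5525, 0.0538, 0.0557]
tcp_rot: [0.706, 0.05, 0.705, -0.05]
wrist_force: [-1.6, -0.1, 4.5]
gripper_width: 0.578
```

>>> step_arm([
  [42,-5,0,0,0],
  [42,-20,0,0,0],
  [42,-50,0,0,0],
  [42,-90,0,0,0],
  [42,-130,0,0,0],
  [42,-145,0,0,0],
  [42,-145,0,0,0],
])

```text
clock: 5.35
eef_pos: [0.5535, 0.0538, 0.2028]
tcp_rot: [0.708, 0.05, 0.703, -0.05]
wrist_force: [-0.4, -0.6, -2.4]
gripper_width: 0.579
```

Run:
```python
from h import *
c=np.array([.4565,.297]);a=np.radians(11.6);m=np.array([np.cos(a),np.sin(a)])
print(c+.048*m,c-.048*m)
goto((*(c+.048*m),.2),-.141)
p=eyes.camera("scene");save(p,"s4.png",(230,70,130,150),4)
```

```text
[0.50351961 0.30665174] [0.40948039 0.28734826]
tcp [0.5535 0.0538 0.2028] jaw -0.141 shift [  2.4 243.3 -85. ] turn -0.0 F [-0.4 -0.6 -2.4] w 49.4 t 5.35 q [ 0.   -0.07  1.89 -0.    1.31  0.14]
```

View pics/s4.png

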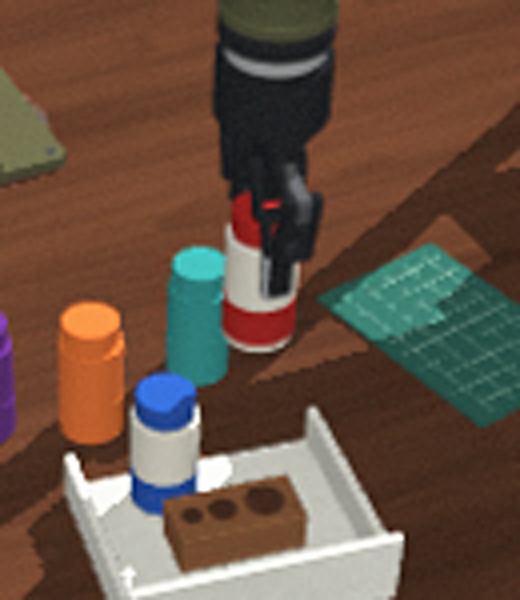

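The red jar is held upright above the rack (crop pixel (260,280)). Blue and block undisturbed. Move to the mat.

>>> step_arm([
  [42,0,40,-14,0],
  [42,0,80,-28,0],
  [42,0,120,-42,0],
  [42,0,160,-56,0],
  [42,0,200,-70,0],
  [42,0,230,-80,0],
  [42,0,243,-85,0],
  [42,0,243,-85,0],
  [42,0,243,-85,0],
])

```text
clock: 6.3
eef_pos: [0.5012, 0.3053, 0.1973]
tcp_rot: [0.704, 0.049, 0.706, -0.051]
wrist_force: [-0.1, 0.5, -2.4]
gripper_width: 0.577
```

Run:
```python
from h import *
goto((.5035,.3067,.053),-.141)
```

```text
tcp [0.5012 0.3053 0.1973] jaw -0.141 shift [144.3   2.1   2.5] turn -0.0 F [-0.1  0.5 -2.4] w 49.3 t 6.3 q [ 0.46  0.01  1.83 -0.    1.31  0.6 ]
```

>>> step_arm([
  [42,40,1,1,0],
  [42,80,1,1,0],
  [42,110,1,1,0],
  [42,130,1,1,0],
  [42,140,1,1,0],
  [42,143,1,1,0],
  [42,143,1,1,0],
  [42,143,1,1,0],
])

```text
clock: 7.1
eef_pos: [0.5041, 0.3074, 0.058]
tcp_rot: [0.706, 0.05, 0.704, -0.049]
wrist_force: [-0.6, -1.4, -1.3]
gripper_width: 0.572
```

Run:
```python
from h import *
for i in range(4):
  goto((.5035,.3067,.053),-.141); p=eyes.camera("scene")
w=cloud(p);d=models.masks_of(p,"jar_red")
save(p,"s5.png",(260,60,150,130),4)
```

```text
tcp [0.5041 0.3074 0.058 ] jaw -0.141 shift [ 5.  -0.8 -0.5] turn -0.0 F [-0.6 -1.4 -1.3] w 48.9 t 7.1 q [ 0.46  0.16  1.92 -0.    1.06  0.6 ]
tcp [0.5041 0.3076 0.0581] jaw -0.141 shift [ 5.1 -1.  -0.5] turn -0.0 F [ 0.9  0.6 -1.7] w 49.1 t 7.15 q [ 0.46  0.16  1.92 -0.    1.06  0.6 ]
tcp [0.504  0.3076 0.058 ] jaw -0.141 shift [ 5.  -1.  -0.4] turn -0.0 F [-0.9  0.2 -1.4] w 49.7 t 7.2 q [ 0.46  0.16  1.92 -0.    1.06  0.6 ]
tcp [0.5038 0.3076 0.0578] jaw -0.141 shift [ 4.8 -1.  -0.2] turn 0.0 F [-0.1 -0.3 -2.1] w 49.1 t 7.25 q [ 0.46  0.16  1.92 -0.    1.06  0.6 ]
```

View pics/s5.png

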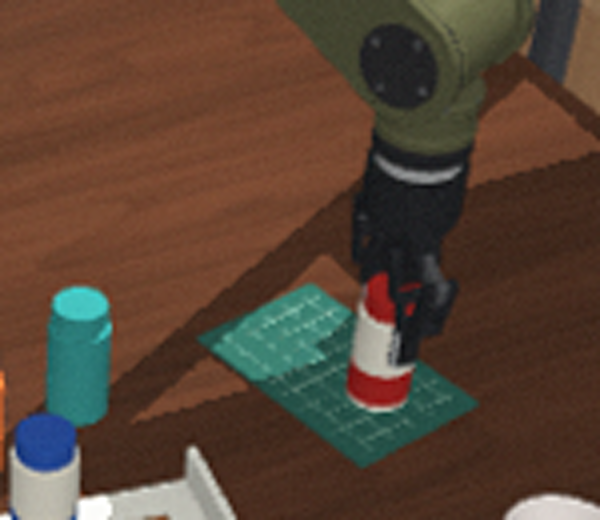

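The red jar is over the right half of the mat (crop pixel (382,360)), upright. Lower the last few mm, release, and go up.

>>> step_arm([
  [42,2,0,0,0],
  [42,4,0,0,0],
  [42,5.5,0,0,0],
  [42,5.5,0,0,0],
])

```text
clock: 7.75
eef_pos: [0.5029, 0.3074, 0.0517]
tcp_rot: [0.705, 0.05, 0.706, -0.05]
wrist_force: [-2.7, -1.1, 3.9]
gripper_width: 0.583
```

>>> step_arm([
  [52,0,0,0,0],
  [58,0,0,0,0],
  [66,0,0,0,0],
  [66,0,0,0,0],
  [66,-20,0,0,0],
  [66,-60,0,0,0],
  [66,-100,0,0,0],
  [66,-145,0,0,0],
  [66,-145,0,0,0],
])

```text
clock: 8.65
eef_pos: [0.5068, 0.3091, 0.2046]
tcp_rot: [0.71, 0.052, 0.701, -0.047]
wrist_force: [0.8, -0.5, 1.4]
gripper_width: 0.773
```

Run:
```python
from h import *
goto((.543,-.012,.2),-.141)
p=eyes.camera("scene");w=cloud(p);hsv=cv2.cvtColor(p["image"],cv2.COLOR_RGB2HSV)
H,S,V=[hsv[...,i].astype(int) for i in range(3)]
q=pts(w,((H<8)|(H>172))&(S>140)&(w[...,1]>.2),.09,.13);print(ext(q),np.median(q,0))
```

```text
tcp [0.5068 0.3091 0.2046] jaw -0.141 shift [   3.  -312.9   81. ] turn -0.0 F [ 0.8 -0.5  1.4] w 66.0 t 8.65 q [0.46 0.01 1.82 0.   1.3  0.6 ]
(array([506.2, 306.2]), array([40. , 48.2]), 36.2) [0.51097564 0.30063756 0.10696636]
```

>>> step_arm([
  [70,0,-45,11,0],
  [70,0,-90,23,0],
  [70,0,-135,35,0],
  [70,0,-180,46,0],
  [70,0,-225,58,0],
  [70,0,-270,70,0],
  [70,0,-313,81,0],
  [70,0,-313,81,0],
  [70,0,-313,81,0],
  [70,0,-313,81,0],
])

```text
clock: 9.7
eef_pos: [0.5385, -0.0132, 0.1948]
tcp_rot: [0.705, 0.05, 0.706, -0.049]
wrist_force: [0.2, 0.1, -0.6]
gripper_width: 0.816
```

Run:
```python
from h import *
goto((.543,-.012,.055),-.141)
```

```text
tcp [ 0.5385 -0.0132  0.1948] jaw -0.14 shift [139.8   1.8   4.5] turn 0.001 F [ 0.2  0.1 -0.6] w 69.7 t 9.7 q [-0.12 -0.1   1.94  0.    1.3   0.02]
```

>>> step_arm([
  [70,0,1.5,4.5,0],
  [70,40,1.5,4.5,0],
  [70,80,1.5,4.5,0],
  [70,110,1.5,4.5,0],
  [70,130,1.5,4.5,0],
  [70,138,1.5,4.5,0],
  [70,138,1.5,4.5,0],
  [70,138,1.5,4.5,0],
])

```text
clock: 10.5
eef_pos: [0.5448, -0.0128, 0.059]
tcp_rot: [0.706, 0.049, 0.705, -0.05]
wrist_force: [0.0, -0.4, 0.0]
gripper_width: 0.817
```

Run:
```python
from h import *
goto((.543,-.012,.055),-.141)
```

```text
tcp [ 0.5448 -0.0128  0.059 ] jaw -0.14 shift [ 4.   0.5 -1.9] turn 0.001 F [ 0.  -0.4  0. ] w 69.8 t 10.5 q [-0.12  0.07  2.02 -0.    1.05  0.02]
```

>>> step_arm([
  [65,3.5,0.5,-1,0],
  [60,3.5,0.5,-1,0],
  [52,3.5,0.5,-1,0],
  [45,3.5,0.5,-1,0],
  [42,3.5,0.5,-1,0],
  [42,3.5,0.5,-1,0],
  [42,3.5,0.5,-1,0],
  [42,3.5,0.5,-1,0],
  [42,3.5,0.5,-1,0],
])

```text
clock: 11.4
eef_pos: [0.543, -0.0126, 0.0551]
tcp_rot: [0.705, 0.05, 0.705, -0.05]
wrist_force: [-2.8, 0.5, 6.4]
gripper_width: 0.575
```

Run:
```python
from h import *
goto((.543,-.012,.055),-.141)
```

```text
tcp [ 0.543  -0.0126  0.0551] jaw -0.141 shift [ 0.1  0.6 -0.1] turn -0.0 F [-2.8  0.5  6.4] w 49.1 t 11.4 q [-0.12  0.07  2.03  0.    1.05  0.02]
```

>>> step_arm([
  [42,-5,0,0,0],
  [42,-20,0,0,0],
  [42,-50,0,0,0],
  [42,-90,0,0,0],
  [42,-130,0,0,0],
  [42,-145,0,0,0],
  [42,-145,0,0,0],
  [42,-145,0,0,0],
])

```text
clock: 12.2
eef_pos: [0.542, -0.0125, 0.1977]
tcp_rot: [0.705, 0.05, 0.706, -0.05]
wrist_force: [-0.9, 0.2, -1.9]
gripper_width: 0.576
```

Run:
```python
from h import *
goto((.4095,.2873,.2),-.141)
```

```text
tcp [ 0.542  -0.0125  0.1977] jaw -0.141 shift [  -1.9  278.2 -173.3] turn -0.0 F [-0.9  0.2 -1.9] w 49.2 t 12.2 q [-0.12 -0.09  1.92 -0.    1.31  0.02]
```

>>> step_arm([
  [42,0,35,-22,0],
  [42,0,70,-44,0],
  [42,0,105,-66,0],
  [42,0,140,-87,0],
  [42,0,175,-109,0],
  [42,0,210,-131,0],
  [42,0,245,-153,0],
  [42,0,270,-168,0],
  [42,0,278,-173,0],
  [42,0,278,-173,0],
  [42,0,278,-173,0],
])

```text
clock: 13.3
eef_pos: [0.4103, 0.286, 0.1976]
tcp_rot: [0.705, 0.049, 0.706, -0.051]
wrist_force: [-0.2, -0.0, -2.4]
gripper_width: 0.573
```

Run:
```python
from h import *
goto((.4095,.2873,.057),-.141)
```

```text
tcp [0.4103 0.286  0.1976] jaw -0.141 shift [140.6   1.5  -0.7] turn -0.0 F [-0.2 -0.  -2.4] w 49.0 t 13.3 q [ 0.5  -0.19  2.01 -0.    1.32  0.64]
```

>>> step_arm([
  [42,40,1,0,0],
  [42,80,1,0,0],
  [42,110,1,0,0],
  [42,130,1,0,0],
  [42,139,1,0,0],
  [42,142,1,0,0],
  [42,142,1,0,0],
  [42,142,1,0,0],
])

```text
clock: 14.1
eef_pos: [0.412, 0.2883, 0.0589]
tcp_rot: [0.706, 0.05, 0.705, -0.049]
wrist_force: [-0.1, 0.5, -1.2]
gripper_width: 0.574
```

Run:
```python
from h import *
goto((.4095,.2873,.052),-.141)
```

```text
tcp [0.412  0.2883 0.0589] jaw -0.141 shift [ 6.8 -1.3 -2.4] turn -0.0 F [-0.1  0.5 -1.2] w 49.0 t 14.1 q [ 0.5  -0.03  2.12 -0.    1.05  0.65]
```

>>> step_arm([
  [42,2,0,0,0],
  [42,4,0,0,0],
  [42,6,0,0,0],
  [42,6.5,0,0,0],
  [42,6.5,0,0,0],
])

```text
clock: 14.6
eef_pos: [0.4109, 0.2881, 0.0512]
tcp_rot: [0.705, 0.05, 0.705, -0.05]
wrist_force: [-0.1, 0.3, -0.2]
gripper_width: 0.574
```

>>> step_arm([
  [52,0,0,0,0],
  [58,0,0,0,0],
  [66,0,0,0,0],
  [66,0,0,0,0],
  [66,-20,0,0,0],
  [66,-60,0,0,0],
  [66,-100,0,0,0],
  [66,-145,0,0,0],
  [66,-145,0,0,0],
  [66,-145,0,0,0],
])

```text
clock: 15.6
eef_pos: [0.4115, 0.2884, 0.1975]
tcp_rot: [0.706, 0.05, 0.704, -0.049]
wrist_force: [-0.1, 0.1, -0.7]
gripper_width: 0.773
```

Run:
```python
from h import *
p=eyes.camera("top");save(p,"t6.png",(100,100,256,180),3)
w=cloud(p);hsv=cv2.cvtColor(p["image"],cv2.COLOR_RGB2HSV);H,S,V=[hsv[...,i].astype(int) for i in range(3)]
x,y,z=np.moveaxis(w,-1,0);reg=(x>.55)&(x<.65)&(y>-.07)&(y<.09)
q=pts(w,reg&(S>60)&(H<25)&(H>3),.033,.048);print(len(q),*ext(q),q.mean(0).round(4))
goto((.6015,.0155,.15),-.141)
```

```text
411 [601.  16.] [92.8 44. ] 81.2 [0.601  0.0159 0.04  ]
tcp [0.4105 0.2878 0.1954] jaw -0.141 shift [  45.4 -242.8  227.4] turn -0.0 F [-0.3 -0.1 -0.5] w 65.8 t 15.65 q [ 0.5  -0.19  2.01 -0.    1.31  0.65]
```

View pics/t6.png

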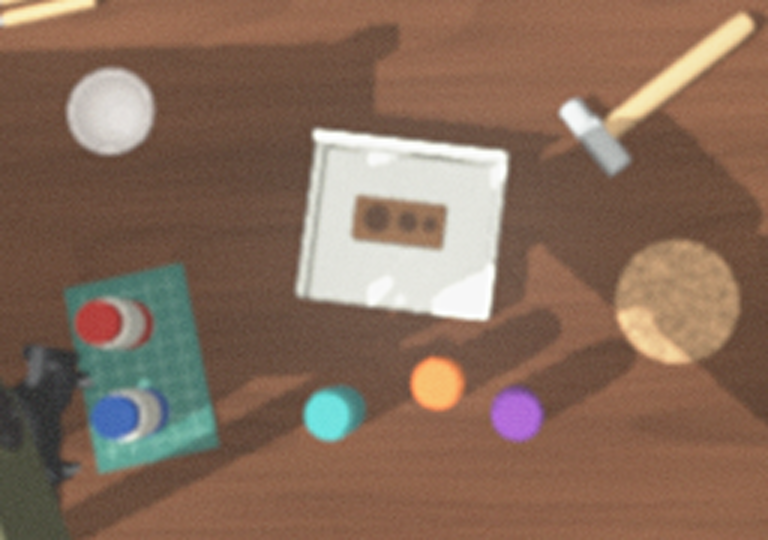

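Both jars stand upright on the mat: red (115,322), blue (128,413). The block is untouched in the rack at (400,222). Go to the block.

>>> step_arm([
  [70,0,-35,32,0],
  [70,0,-69,64,0],
  [70,0,-103,96,0],
  [70,0,-137,128,0],
  [70,0,-171,160,0],
  [70,0,-205,192,0],
  [70,0,-230,215,0],
  [70,0,-243,227,0.01],
  [70,0,-243,227,0.01],
  [70,0,-243,227,0.01],
])

```text
clock: 16.65
eef_pos: [0.6004, 0.0161, 0.1942]
tcp_rot: [0.704, 0.054, 0.706, -0.053]
wrist_force: [0.2, 0.1, -0.4]
gripper_width: 0.819
```

Run:
```python
from h import *
goto((.602,.0155,.012),-.15)
```

```text
tcp [0.6004 0.0161 0.1942] jaw -0.151 shift [182.2  -0.4   2.3] turn -0.001 F [ 0.2  0.1 -0.4] w 70.0 t 16.65 q [-0.06  0.04  1.8   0.    1.3   0.09]
```

>>> step_arm([
  [70,40,0,0,0],
  [70,80,0,0,0],
  [70,120,0,0,0],
  [70,145,0,0,0],
  [70,165,0,0,0],
  [70,176,0,0,0],
  [70,176,0,0,0],
  [70,176,0,0,0],
])

```text
clock: 17.45
eef_pos: [0.6017, 0.0162, 0.0207]
tcp_rot: [0.706, 0.053, 0.705, -0.053]
wrist_force: [0.7, 0.9, 1.0]
gripper_width: 0.818
```

Run:
```python
from h import *
p=eyes.camera("scene");save(p,"s7.png",(220,110,150,130),4)
goto((.602,.0155,.012),-.15)
```

```text
tcp [0.6023 0.0159 0.0213] jaw -0.15 shift [ 9.3 -0.5 -0.3] turn -0.0 F [ 0.3 -0.7 -0.3] w 70.2 t 17.5 q [-0.06  0.24  1.9   0.    1.    0.09]
```

View pics/s7.png

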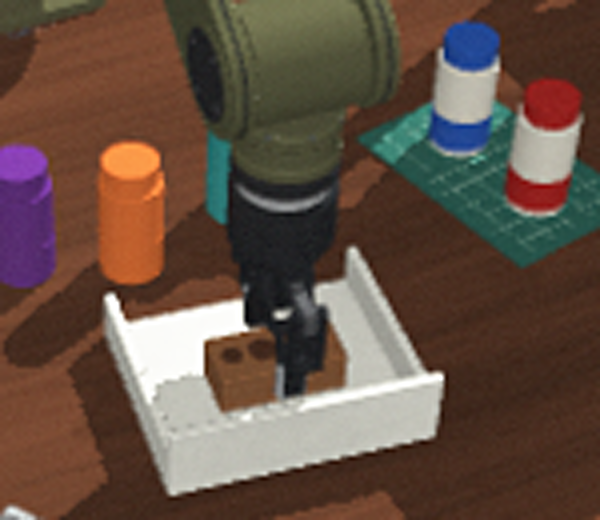

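The near finger (295,370) is behind the block, and the block (275,365) lies between the fingers. Both jars stand on the mat.

>>> step_arm([
  [66,4,0,0,0],
  [62,8,0,0,0],
  [56,8,0,0,0],
  [50,8,0,0,0],
  [44,8,0,0,0],
  [38,8,0,0,0],
  [38,8,0,0,0],
  [38,8,0,0,0],
  [38,8,0,0,0],
])

```text
clock: 18.4
eef_pos: [0.6018, 0.0153, 0.0122]
tcp_rot: [0.705, 0.053, 0.705, -0.053]
wrist_force: [0.1, -1.4, 2.1]
gripper_width: 0.534
```

Run:
```python
from h import *
goto((.515,-.274,.19),-.15)
```

```text
tcp [0.6018 0.0153 0.0122] jaw -0.151 shift [-177.8 -299.1  -42.1] turn -0.001 F [ 0.1 -1.4  2.1] w 45.6 t 18.4 q [-0.06  0.25  1.91 -0.    0.98  0.09]
```

>>> step_arm([
  [38,-3,0,0,0],
  [38,-15,0,0,0],
  [38,-50,0,0,0],
  [38,-90,0,0,0],
  [38,-130,0,0,0],
  [38,-150,0,0,0],
  [38,-150,0,0,0],
  [38,-150,0,0,0],
])

```text
clock: 19.2
eef_pos: [0.6009, 0.0155, 0.1615]
tcp_rot: [0.705, 0.053, 0.705, -0.053]
wrist_force: [-1.0, -0.7, -2.2]
gripper_width: 0.534
```

Run:
```python
from h import *
p=eyes.camera("scene");save(p,"s8.png",(220,80,130,150),4)
goto((.516,-.274,.165),-.15)
```

```text
tcp [0.6001 0.0156 0.16  ] jaw -0.151 shift [  -4.8 -298.9  -39.6] turn -0.001 F [-1.3  0.2 -2. ] w 45.4 t 19.25 q [-0.06  0.07  1.83  0.    1.24  0.09]
```

View pics/s8.png

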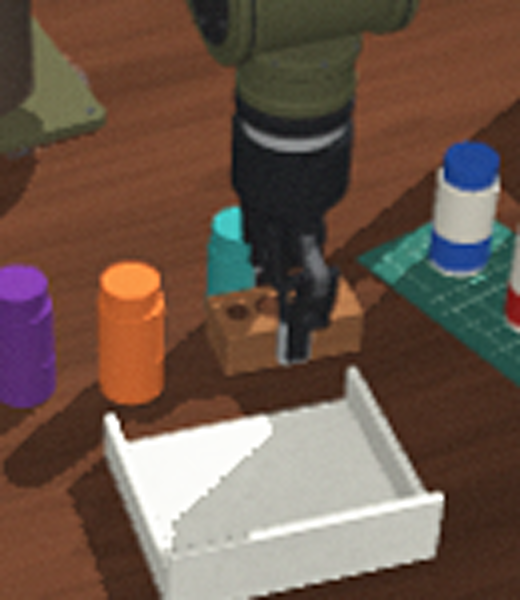

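The block is held level (285,330), hollows up. Move to the pad.

>>> step_arm([
  [38,0,-40,-5,0],
  [38,0,-80,-10,0],
  [38,0,-120,-16,0],
  [38,0,-160,-21,0],
  [38,0,-200,-26,0],
  [38,0,-240,-32,0],
  [38,0,-275,-37,0],
  [38,0,-299,-40,0],
  [38,0,-299,-40,0],
  [38,0,-299,-40,0],
])

```text
clock: 20.25
eef_pos: [0.5156, -0.2736, 0.1593]
tcp_rot: [0.704, 0.055, 0.706, -0.053]
wrist_force: [0.6, 0.4, -1.7]
gripper_width: 0.528
```

>>> step_arm([
  [38,40,0,0,0],
  [38,80,0,0,0],
  [38,110,0,0,0],
  [38,125,0,0,0],
  [38,135,0,0,0],
  [38,135,0,0,0],
  [38,135,0,0,0],
])

```text
clock: 20.95
eef_pos: [0.518, -0.2745, 0.0283]
tcp_rot: [0.706, 0.053, 0.704, -0.054]
wrist_force: [-0.3, 0.3, -1.6]
gripper_width: 0.535
```

Run:
```python
from h import *
p=eyes.camera("scene");save(p,"s9.png",(130,130,150,130),4)
goto((.516,-.274,.011),-.15)
```

```text
tcp [ 0.5182 -0.2747  0.0287] jaw -0.151 shift [17.7  0.4 -2.3] turn -0.001 F [ 0.2 -0.6 -1.8] w 45.6 t 21.0 q [-0.58  0.19  1.94  0.    1.   -0.43]
```

View pics/s9.png

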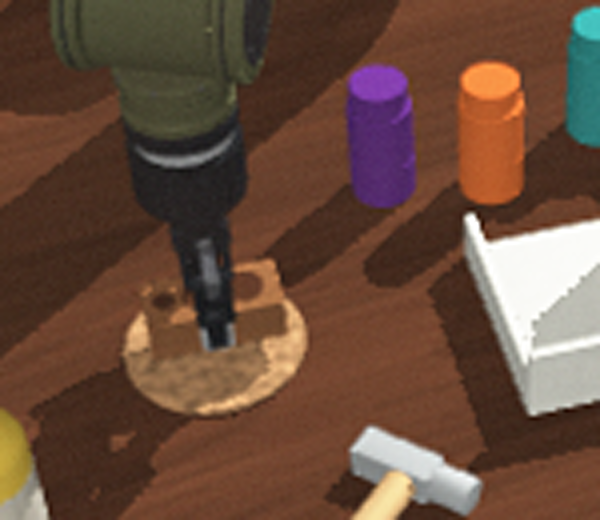

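The block hovers ~17 mm over the pad (block (215,310), pad (215,345)). Lower gently and release.

>>> step_arm([
  [38,6,0,-2,0],
  [38,11,0,-2,0],
  [38,14,0,-2,0],
  [38,16,0,-2,0],
  [38,17.5,0,-2,0],
  [38,17.5,0,-2,0],
])

```text
clock: 21.6
eef_pos: [0.5148, -0.2738, 0.0103]
tcp_rot: [0.705, 0.053, 0.705, -0.053]
wrist_force: [-3.8, 2.0, 5.7]
gripper_width: 0.535
```

```bash
python3 -c "
from h import *
goto((.516,-.274,.011),-.15)"
```

```text
tcp [ 0.5148 -0.2738  0.0103] jaw -0.151 shift [-0.7  0.   1.2] turn -0.001 F [-3.8  2.   5.7] w 45.7 t 21.6 q [-0.58  0.22  1.95 -0.    0.98 -0.43]
```

>>> step_arm([
  [48,0,0,0,0],
  [56,0,0,0,0],
  [64,0,0,0,0],
  [66,0,0,0,0],
  [66,-20,0,0,0],
  [66,-60,0,0,0],
  [66,-100,0,0,0],
  [66,-145,0,0,0],
  [66,-190,0,0,0],
  [66,-190,0,0,0],
])

```text
clock: 22.6
eef_pos: [0.5186, -0.2762, 0.2084]
tcp_rot: [0.71, 0.051, 0.7, -0.056]
wrist_force: [0.1, 0.1, 1.0]
gripper_width: 0.772
```

>>> step_arm([
  [66,0,49,0,0],
  [66,0,98,0,0],
  [66,0,147,0,0],
  [66,0,196,0,0],
  [66,0,240,0,0],
  [66,0,240,0,0],
  [66,0,240,0,0],
])

```text
clock: 23.3
eef_pos: [0.5508, -0.0358, 0.1989]
tcp_rot: [0.705, 0.052, 0.705, -0.053]
wrist_force: [-0.2, -0.1, 0.7]
gripper_width: 0.773
```

Run:
```python
from h import *
goto((.4110,.2881,.2),-.141)
for n in("top","scene"):
    p=eyes.camera(n);save(p,"%s10.png"%n,(100,100,256,180),3)
    w=cloud(p);hsv=cv2.cvtColor(p["image"],cv2.COLOR_RGB2HSV);H,S,V=[hsv[...,i].astype(int) for i in range(3)]
    x,y,z=np.moveaxis(w,-1,0);reg=(x>.44)&(x<.6)&(y>-.36)&(y<-.19)
    q=pts(w,reg,.033,.055);print(n,"block",len(q),*ext(q),q.mean(0).round(4))
    q=pts(w,reg,.002,.012);q=q[(np.hypot(q[:,0]-.516,q[:,1]+.274)<.075)]
    d=[k for k in models.masks_of(p,"pad") if abs(np.nanmedian(y[k["mask"]])+.275)<.04]
    if d: q=pts(w,d[0]["mask"],-.005,.02);print("pad",*ext(q),cv2.minEnclosingCircle((q[:,:2]*1000).astype(np.float32)))
    for c,m in(("red",((H<8)|(H>172))&(S>140)),("blue",(H>100)&(H<125)&(S>110))):
        q=pts(w,m&(y>.2),.095,.13)
        if len(q)>20:print(n,c,len(q),*ext(q))
```

```text
tcp [ 0.5508 -0.0358  0.1989] jaw -0.149 shift [  -1.2  299.6 -186.3] turn -0.008 F [-0.2 -0.1  0.7] w 66.0 t 23.3 q [-0.16 -0.07  1.9  -0.    1.31 -0.01]
top block 462 [ 513.2 -271.9] [96.7 46. ] 81.5 [ 0.5131 -0.2714  0.0378]
pad [ 514.3 -272.5] [126.4 121.6] 62.7 ((512.3048706054688, -272.45135498046875), 64.3542709350586)
top red 145 [502.1 304. ] [40.4 35.1] 88.8
top blue 166 [409.4 289. ] [41.7 37.3] 78.7
scene block 440 [ 517.6 -272. ] [95.6 51.7] 81.0 [ 0.52   -0.2724  0.0391]
pad [ 536.8 -282.2] [129.3  94.4] 71.0 ((520.4602661132812, -277.23193359375), 66.08755493164062)
scene red 139 [507.2 305.2] [40.5 48.9] 35.1
scene blue 120 [415.9 287.5] [42.4 44.9] 69.9
```

View pics/top10.png

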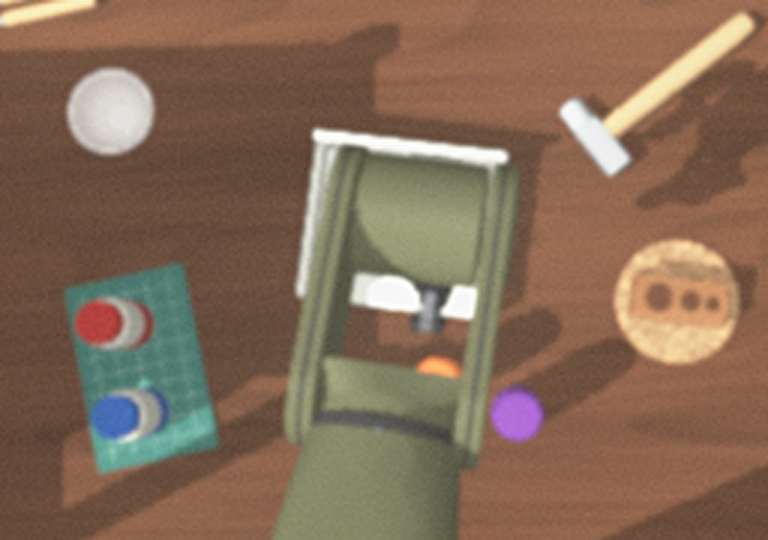

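The block lies on the pad (678,297) within ~3 mm of its centre, hollows up; both jars still stand on the mat. Fetch blue.

>>> step_arm([
  [68,0,40,-25,0],
  [68,0,80,-50,0],
  [68,0,120,-75,0],
  [68,0,160,-100,0],
  [68,0,200,-125,0],
  [68,0,240,-150,-0.01],
  [68,0,275,-172,-0.01],
  [68,0,300,-186,-0.01],
  [68,0,300,-186,-0.01],
  [68,0,300,-186,-0.01],
])

```text
clock: 24.5
eef_pos: [0.4126, 0.2874, 0.1992]
tcp_rot: [0.705, 0.05, 0.705, -0.05]
wrist_force: [0.1, 0.1, -0.4]
gripper_width: 0.797
```

```bash
python3 -c "
from h import *
goto((.4115,.288,.051),-.141)"
```

```text
tcp [0.4126 0.2874 0.1992] jaw -0.141 shift [148.2   0.5  -1.2] turn -0.0 F [ 0.1  0.1 -0.4] w 68.1 t 24.5 q [ 0.5  -0.19  2.01 -0.    1.32  0.64]
```

>>> step_arm([
  [68,40,0.5,-1,0],
  [68,80,0.5,-1,0],
  [68,110,0.5,-1,0],
  [68,130,0.5,-1,0],
  [68,142,0.5,-1,0],
  [68,147,0.5,-1,0],
  [68,147,0.5,-1,0],
  [68,147,0.5,-1,0],
])

```text
clock: 25.3
eef_pos: [0.4124, 0.2888, 0.0536]
tcp_rot: [0.706, 0.05, 0.705, -0.05]
wrist_force: [0.9, 0.4, -0.0]
gripper_width: 0.794
```

```bash
python3 -c "
from h import *
goto((.4115,.288,.051),-.141)"
```

```text
tcp [0.4124 0.2888 0.0536] jaw -0.142 shift [ 2.6 -1.  -0.8] turn -0.001 F [ 0.9  0.4 -0. ] w 67.8 t 25.3 q [ 0.5  -0.02  2.12 -0.    1.04  0.65]
```

>>> step_arm([
  [62,2,-0.5,-0.5,0],
  [56,2,-0.5,-0.5,0],
  [50,2,-0.5,-0.5,0],
  [44,2,-0.5,-0.5,0],
  [42,2,-0.5,-0.5,0],
  [42,2,-0.5,-0.5,0],
  [42,2,-0.5,-0.5,0],
  [42,2,-0.5,-0.5,0],
])

```text
clock: 26.1
eef_pos: [0.4107, 0.2886, 0.051]
tcp_rot: [0.705, 0.05, 0.705, -0.05]
wrist_force: [-4.0, 0.4, 6.3]
gripper_width: 0.573
```

>>> step_arm([
  [42,-5,0,0,0],
  [42,-20,0,0,0],
  [42,-50,0,0,0],
  [42,-90,0,0,0],
  [42,-130,0,0,0],
  [42,-148,0,0,0],
  [42,-148,0,0,0],
  [42,-148,0,0,0],
])

```text
clock: 26.9
eef_pos: [0.4105, 0.288, 0.1981]
tcp_rot: [0.705, 0.05, 0.705, -0.05]
wrist_force: [0.2, -0.2, -3.0]
gripper_width: 0.574
```

```bash
python3 -c "
from h import *
goto((.543,-.0126,.2),-.141)"
```

```text
tcp [0.4105 0.288  0.1981] jaw -0.141 shift [  -1.8 -279.   173.4] turn -0.0 F [ 0.2 -0.2 -3. ] w 49.0 t 26.9 q [ 0.5  -0.19  2.01 -0.    1.32  0.65]
```

>>> step_arm([
  [42,0,-35,22,0],
  [42,0,-70,44,0],
  [42,0,-105,66,0],
  [42,0,-140,87,0],
  [42,0,-175,109,0],
  [42,0,-210,131,0],
  [42,0,-245,153,0],
  [42,0,-270,168,0],
  [42,0,-279,173,0],
  [42,0,-279,173,0],
  [42,0,-279,173,0],
])

```text
clock: 28.0
eef_pos: [0.5418, -0.0115, 0.1968]
tcp_rot: [0.704, 0.05, 0.706, -0.049]
wrist_force: [-0.5, 1.0, -1.9]
gripper_width: 0.575
```

```bash
python3 -c "
from h import *
goto((.543,-.0126,.056),-.141)"
```

```text
tcp [ 0.5418 -0.0115  0.1968] jaw -0.141 shift [140.8  -1.    1.8] turn 0.0 F [-0.5  1.  -1.9] w 49.1 t 28.0 q [-0.12 -0.09  1.93  0.    1.31  0.02]
```

>>> step_arm([
  [42,40,-1,0,0],
  [42,80,-1,0,0],
  [42,110,-1,0,0],
  [42,128,-1,0,0],
  [42,135,-1,0,0],
  [42,137,-1,0,0],
  [42,137,-1,0,0],
  [42,137,-1,0,0],
])

```text
clock: 28.8
eef_pos: [0.5438, -0.0131, 0.063]
tcp_rot: [0.706, 0.05, 0.704, -0.05]
wrist_force: [-1.0, -0.3, -1.8]
gripper_width: 0.571
```

```bash
python3 -c "
from h import *
goto((.543,-.0126,.056),-.141)"
```

```text
tcp [ 0.5438 -0.0131  0.063 ] jaw -0.14 shift [ 7.   0.4 -0.9] turn 0.001 F [-1.  -0.3 -1.8] w 48.7 t 28.8 q [-0.12  0.06  2.02  0.    1.06  0.02]
```

>>> step_arm([
  [42,3,0.5,-1,0],
  [42,5,0.5,-1,0],
  [42,7,0.5,-1,0],
  [42,7.5,0.5,-1,0],
  [42,7.5,0.5,-1,0],
])

```text
clock: 29.3
eef_pos: [0.542, -0.0127, 0.055]
tcp_rot: [0.705, 0.05, 0.705, -0.05]
wrist_force: [-2.6, 0.1, 4.8]
gripper_width: 0.577
```

>>> step_arm([
  [52,0,0,0,0],
  [58,0,0,0,0],
  [66,0,0,0,0],
  [66,0,0,0,0],
  [66,-20,0,0,0],
  [66,-60,0,0,0],
  [66,-100,0,0,0],
  [66,-145,0,0,0],
  [66,-145,0,0,0],
  [66,-145,0,0,0],
])

```text
clock: 30.3
eef_pos: [0.5427, -0.0128, 0.2006]
tcp_rot: [0.707, 0.05, 0.704, -0.05]
wrist_force: [0.3, -0.7, -0.1]
gripper_width: 0.775
```

```bash
python3 -c "
from h import *
goto((.503,.3074,.2),-.141)"
```

```text
tcp [ 0.5427 -0.0128  0.2006] jaw -0.141 shift [ 3.000e-01  3.114e+02 -8.430e+01] turn 0.0 F [ 0.3 -0.7 -0.1] w 66.2 t 30.3 q [-0.12 -0.09  1.92 -0.    1.31  0.02]
```

>>> step_arm([
  [68,0,45,-12,0],
  [68,0,90,-24,0],
  [68,0,135,-36,0],
  [68,0,180,-48,0],
  [68,0,225,-61,0],
  [68,0,265,-72,0],
  [68,0,295,-80,0],
  [68,0,311,-84,0],
  [68,0,311,-84,0],
  [68,0,311,-84,0],
])

```text
clock: 31.3
eef_pos: [0.502, 0.3062, 0.1976]
tcp_rot: [0.705, 0.049, 0.706, -0.05]
wrist_force: [0.6, 0.1, -0.5]
gripper_width: 0.795
```

```bash
python3 -c "
from h import *
goto((.503,.3074,.0517),-.141)"
```

```text
tcp [0.502  0.3062 0.1976] jaw -0.141 shift [145.9   1.6   1. ] turn -0.0 F [ 0.6  0.1 -0.5] w 67.9 t 31.3 q [ 0.46  0.01  1.82 -0.    1.31  0.6 ]
```

>>> step_arm([
  [68,40,1,0,0],
  [68,80,1,0,0],
  [68,110,1,0,0],
  [68,130,1,0,0],
  [68,142,1,0,0],
  [68,147,1,0,0],
  [68,147,1,0,0],
  [68,147,1,0,0],
])

```text
clock: 32.1
eef_pos: [0.5035, 0.3082, 0.0533]
tcp_rot: [0.706, 0.05, 0.705, -0.05]
wrist_force: [0.3, 0.0, -0.5]
gripper_width: 0.793
```

```bash
python3 -c "
from h import *
goto((.503,.3074,.0517),-.141)"
```

```text
tcp [0.5035 0.3082 0.0533] jaw -0.141 shift [ 1.6 -0.9 -0.4] turn -0.0 F [ 0.3  0.  -0.5] w 67.7 t 32.1 q [ 0.46  0.17  1.92 -0.    1.05  0.6 ]
```

>>> step_arm([
  [62,1,-0.5,0,0],
  [56,1,-0.5,0,0],
  [50,1,-0.5,0,0],
  [44,1,-0.5,0,0],
  [42,1,-0.5,0,0],
  [42,1,-0.5,0,0],
  [42,1,-0.5,0,0],
  [42,1,-0.5,0,0],
])

```text
clock: 32.9
eef_pos: [0.503, 0.3079, 0.0518]
tcp_rot: [0.706, 0.05, 0.705, -0.05]
wrist_force: [-0.1, 0.2, 6.0]
gripper_width: 0.576
```

>>> step_arm([
  [42,-5,0,0,0],
  [42,-20,0,0,0],
  [42,-50,0,0,0],
  [42,-90,0,0,0],
  [42,-130,0,0,0],
  [42,-148,0,0,0],
  [42,-148,0,0,0],
  [42,-148,0,0,0],
])

```text
clock: 33.7
eef_pos: [0.5019, 0.3073, 0.1983]
tcp_rot: [0.705, 0.05, 0.706, -0.05]
wrist_force: [-0.2, -0.5, -3.2]
gripper_width: 0.571
```

```bash
python3 -c "
from h import *
goto((.5525,.0538,.2),-.141)"
```

```text
tcp [0.5019 0.3073 0.1983] jaw -0.141 shift [  -1.6 -243.9   85.8] turn 0.0 F [-0.2 -0.5 -3.2] w 48.7 t 33.7 q [ 0.46  0.01  1.82 -0.    1.31  0.6 ]
```

>>> step_arm([
  [42,0,-40,14,0],
  [42,0,-80,28,0],
  [42,0,-120,42,0],
  [42,0,-160,56,0],
  [42,0,-200,70,0],
  [42,0,-230,81,0],
  [42,0,-244,86,0],
  [42,0,-244,86,0],
  [42,0,-244,86,0],
])

```text
clock: 34.6
eef_pos: [0.5524, 0.0544, 0.1973]
tcp_rot: [0.704, 0.05, 0.706, -0.05]
wrist_force: [-0.1, -0.5, -2.1]
gripper_width: 0.577
```

>>> step_arm([
  [42,40,0,0,0],
  [42,80,0,0,0],
  [42,110,0,0,0],
  [42,128,0,0,0],
  [42,135,0,0,0],
  [42,137,0,0,0],
  [42,137,0,0,0],
  [42,137,0,0,0],
])

```text
clock: 35.4
eef_pos: [0.5544, 0.0542, 0.0635]
tcp_rot: [0.706, 0.05, 0.704, -0.05]
wrist_force: [0.9, -0.6, -1.2]
gripper_width: 0.573
```

```bash
python3 -c "
from h import *
goto((.5525,.0538,.0555),-.141)"
```

```text
tcp [0.5544 0.0542 0.0635] jaw -0.141 shift [ 8.  -0.7 -1.8] turn 0.0 F [ 0.9 -0.6 -1.2] w 49.0 t 35.4 q [0.   0.09 1.99 0.   1.06 0.14]
```

>>> step_arm([
  [42,3,-0.5,-1,0],
  [42,5,-0.5,-1,0],
  [42,7,-0.5,-1,0],
  [42,8,-0.5,-1,0],
  [42,8,-0.5,-1,0],
])

```text
clock: 35.9
eef_pos: [0.5525, 0.0534, 0.0558]
tcp_rot: [0.705, 0.05, 0.705, -0.05]
wrist_force: [-4.7, -0.2, 8.3]
gripper_width: 0.579
```

>>> step_arm([
  [52,0,0,0,0],
  [58,0,0,0,0],
  [66,0,0,0,0],
  [66,0,0,0,0],
  [66,-20,0,0,0],
  [66,-60,0,0,0],
  [66,-100,0,0,0],
  [66,-145,0,0,0],
  [66,-145,0,0,0],
])

```text
clock: 36.8
eef_pos: [0.5564, 0.0536, 0.2072]
tcp_rot: [0.71, 0.05, 0.7, -0.049]
wrist_force: [1.1, 0.7, 0.7]
gripper_width: 0.77
```

>>> step_arm([
  [66,0,40,-20,0],
  [66,0,80,-40,0],
  [66,0,120,-60,0],
  [66,0,160,-80,0],
  [66,0,200,-100,0],
  [66,0,230,-115,0],
  [66,0,230,-115,0],
  [66,0,230,-115,0],
])

```text
clock: 37.6
eef_pos: [0.4702, 0.2977, 0.1982]
tcp_rot: [0.705, 0.049, 0.706, -0.049]
wrist_force: [1.4, 0.2, -0.1]
gripper_width: 0.773
```

Run:
```python
from h import *
goto((.5525,.0538,.0555),-.141)
for n in("top","scene"):
    p=eyes.camera(n);w=cloud(p);hsv=cv2.cvtColor(p["image"],cv2.COLOR_RGB2HSV)
    save(p,n+"11.png",(100,100,256,180),3)
    H,S,V=[hsv[...,i].astype(int) for i in range(3)]
    x,y,z=np.moveaxis(w,-1,0)
    reg=(x>.48)&(x<.72)&(y>-.13)&(y<.14)
    for c,m in(("red",((H<8)|(H>172))&(S>140)),("blue",(H>100)&(H<125)&(S>110))):
        q=pts(w,m&reg,.107,.13)
        print(n,c,len(q),"rect",*ext(q),"mean",q.mean(0).round(4))
    q=pts(w,(x>.44)&(x<.6)&(y>-.36)&(y<-.19),.033,.055);print(n,"block",len(q),*ext(q))
```

```text
tcp [0.4702 0.2977 0.1982] jaw -0.139 shift [ 142.9 -230.   115.4] turn 0.002 F [ 1.4  0.2 -0.1] w 66.0 t 37.6 q [ 0.47 -0.06  1.89 -0.    1.31  0.61]
top red 107 rect [550.4  51.3] [32.5 32.7] 0.5 mean [0.5509 0.0511 0.111 ]
top blue 128 rect [541.5 -14. ] [34.8 35.1] 89.8 mean [ 0.5416 -0.0129  0.1109]
top block 457 [ 513.3 -271.7] [96.4 45.6] 81.3
scene red 135 rect [556.6  51.9] [40.4 45.2] 64.0 mean [0.5569 0.0512 0.1118]
scene blue 132 rect [544.7 -12.3] [45.1 42.4] 34.6 mean [ 0.5459 -0.0127  0.1122]
scene block 449 [ 517.7 -271.9] [95.9 52.2] 81.5
```

View pics/top11.png

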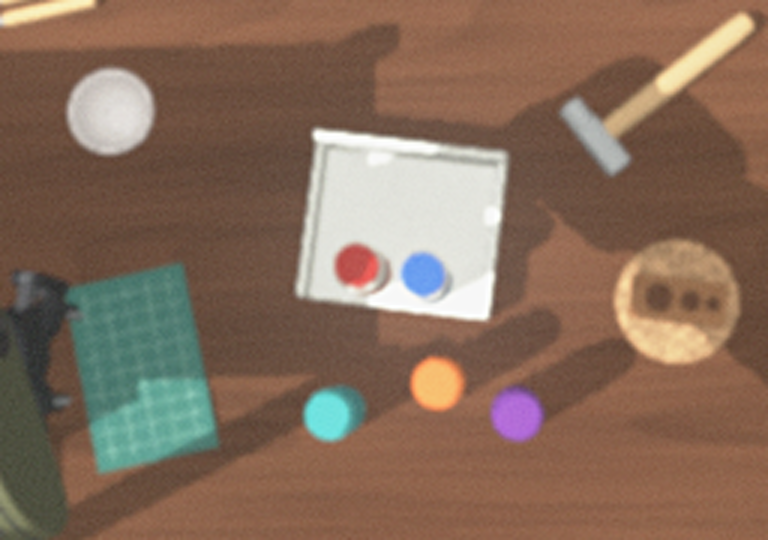

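View pics/scene11.png

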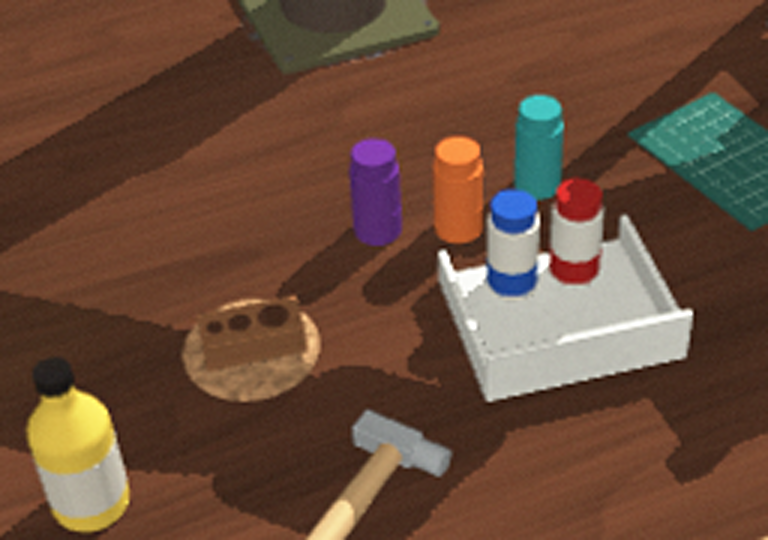

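Both jars are upright in the rack: red (577,230) and blue (513,240) in the scene view. They are within about 1 mm of their starting measurements. The block is on the pad (252,335) and the bystanders are unmoved. Handing in.

```bash
python3 -c "
from h import *
print(workorder.job_done())"
```

```text
the job is handed in; nothing more can be done
None
```

The job is done and handed in after about 38 s of robot time. I moved both jars to the green mat, laid the block hollows up on the cork pad, then returned each jar to its own spot in the rack. The hand-in gives no verdict, so the results below are from my own last checks.

- **Jars:** both stand upright in the rack. Their final positions match the first measurements to about 1 mm from the top camera and within about 3 mm from the scene camera; the limit is 12 mm.
- **Block:** it lies flat, about 2–3 mm from the pad's centre; the limit is 15 mm.
- **Bystanders:** the bowl, hammer and canister look unmoved in the final pictures. I did not measure them again.
- **Gripper:** it is open and clear of everything.

The two cameras disagreed by about 4 mm in x, which is a bit more than their stated accuracy but well inside the tolerances. After the block was placed, the scene camera's outline of the pad was partly hidden and gave a wrong centre. I disregarded it and used the top camera and the first measurements instead.

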